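Putting the microscope's optics away in their cases

TASK

The microscope has been stripped for cleaning: put its optics away. Stand each of the three objectives upright in the storage-case base of its own colour and the eyepiece upright in the grey square tray, each flat on the floor of its holder and let go. Set them down gently rather than dropping them, don't knock any of them over, and leave the polished specimen and the cleaner bottle where they are.

Things in the scene. Friction and masses are not known exactly. Their poses are not given: they have to be found in the camera images.
- objective_red: Red-banded low-power objective, loose, upright, lens up; 64 mm tall, 200 g +-30%. From the bottom: chrome thread stub 26 mm in diameter, 5 mm high; straight barrel 34 mm in diameter up to 48 mm (grip here), black with the top 7 mm red; red shoulder, seen from above as a red ring round the lens; chrome nose 24 mm in diameter. Origin: centre of underside; z up its axis, yaw free.
- objective_yellow: Yellow-banded medium-power objective, loose, upright, lens up; 72 mm tall, 220 g +-30%. From the bottom: chrome thread stub 26 mm in diameter, 5 mm high; straight barrel 34 mm in diameter up to 54 mm (grip here), black with the top 7 mm yellow; yellow shoulder, seen from above as a yellow ring round the lens; chrome nose 23 mm in diameter. Origin: centre of underside; z up its axis, yaw free.
- objective_blue: Blue-banded high-power objective, loose, upright, lens up; 82 mm tall, 260 g +-30%. From the bottom: chrome thread stub 26 mm in diameter, 5 mm high; straight barrel 34 mm in diameter up to 60 mm (grip here), black with the top 7 mm blue; blue shoulder, seen from above as a blue ring round the lens; chrome nose 22 mm in diameter. Origin: centre of underside; z up its axis, yaw free.
- eyepiece: Eyepiece, loose, upright on its tube, eye lens up; 62 mm tall, 110 g +-30%. Chrome tube 30 mm in diameter up to 28 mm, black body 40 mm in diameter from 28 to 52 mm (grip here), dark rubber eyecup 39 mm in diameter on top. From above a dark disc with a wide bluish lens, no coloured band. Origin: centre of underside; z up its axis, yaw free.
- base_red: Red storage-case base, fixed: low round dish, black bottom, red collar; 64 mm outer diameter, 12 mm high, open well 56 mm in diameter with a flat dark floor 3 mm above its underside (collar 4 mm thick, top 9 mm above the floor). Origin: centre of its underside, z up.
- base_yellow: Yellow storage-case base, fixed: low round dish, black bottom, yellow collar; 64 mm outer diameter, 12 mm high, open well 56 mm in diameter with a flat dark floor 3 mm above its underside (collar 4 mm thick, top 9 mm above the floor). Origin: centre of its underside, z up.
- base_blue: Blue storage-case base, fixed: low round dish, black bottom, blue collar; 64 mm outer diameter, 12 mm high, open well 56 mm in diameter with a flat dark floor 3 mm above its underside (collar 4 mm thick, top 9 mm above the floor). Origin: centre of its underside, z up.
- eyepiece_tray: Eyepiece tray, fixed: plain grey square open tray, 60 x 60 mm outside, 12 mm high, walls 5 mm thick, inside 50 x 50 mm, flat dark floor 5 mm above its underside. Origin: centre of its underside, z up, x and y along its sides.
- specimen: Not to be moved: polished metal specimen in a dark brown round resin mount, loose, 30 mm in diameter, 20 mm high, 30 g, a small brass-coloured rectangle in its top. It stands among the optics. Origin: centre of underside.
- cleaner_bottle: Not to be moved: brown dropper bottle of lens cleaner, loose, 30 mm in diameter, 84 mm tall with white collar and dark bulb, 60 g. Origin: centre of underside. (All ten entries stand on a pale grey mat, its top 2 mm above the bench; flat steel tweezers, 5 mm high, lie on it too. Other equipment is off the mat and, within reach, under 130 mm high.)
Things that resemble listed ones, but are neither listed nor needed, are in the scene too. Leave any green look-alike of the eyepiece_tray alone.

How it is judged:
At the end, for the whole second after the job is handed in: Each objective stands upright (within 0.1 rad) on the floor of the base of its own colour, its axis within 12.5 mm of the base's centre, and the eyepiece upright in the grey tray within 15.5 mm of its centre; the undersides within 3 mm of the floor height; all four at rest and released (horizontal distance between objective_red and base_red below 0.0125 m and z of objective_red in the frame of base_red between 0 and 0.006 m and angle between each of objective_red, objective_yellow, objective_blue, eyepiece's own z axis and vertical below 0.1 rad and linear speed of each of objective_red, objective_yellow, objective_blue, eyepiece below 0.02 m/s and angular speed of each of objective_red, objective_yellow, objective_blue, eyepiece below 0.2 rad/s and contact force between each of objective_red, objective_yellow, objective_blue, eyepiece and the fingers below 0.1 N and horizontal distance between objective_yellow and base_yellow below 0.0125 m and z of objective_yellow in the frame of base_yellow between 0 and 0.006 m and horizontal distance between objective_blue and base_blue below 0.0125 m and z of objective_blue in the frame of base_blue between 0 and 0.006 m and horizontal distance between eyepiece and eyepiece_tray below 0.0155 m and z of eyepiece in the frame of eyepiece_tray between 0.002 and 0.008 m); the robot touches nothing.
It fails at once if an optic is knocked over (leans more than 60 degrees) (angle between any of objective_red, objective_yellow, objective_blue, eyepiece's own z axis and vertical above 1.05 rad).
It fails at once if an optic is dropped into its holder instead of lowered (faster than 0.5 m/s within 30 mm of its place) ((distance between objective_red and base_red below 0.03 m and linear speed of objective_red above 0.5 m/s) or (distance between objective_yellow and base_yellow below 0.03 m and linear speed of objective_yellow above 0.5 m/s) or (distance between objective_blue and base_blue below 0.03 m and linear speed of objective_blue above 0.5 m/s) or (distance between eyepiece and eyepiece_tray below 0.03 m and linear speed of eyepiece above 0.5 m/s)).
It fails at once if the specimen or the cleaner bottle is disturbed (shifted more than 15 mm or tipped) (distance of any of specimen, cleaner_bottle from where it was at the start of the episode above 0.015 m or angle between any of specimen, cleaner_bottle's own z axis and vertical above 0.35 rad).
It also fails if it takes over 96 s, if anything falls off the work surface, if the arm or the gripper's body presses on something with over 40 N, if the wrist force passes 120 N, or if a joint passes its speed limit or range.

ROBOT

A 6-joint arm with a two-finger parallel gripper is mounted at the origin on the work surface. World frame = base frame: x ahead of the robot, y to its left, z up, the work surface at z = 0. Lengths are in m, angles in rad, forces in N, time in s.
With the tool pointing down it reaches from about 0.35 to 0.975 m from the base axis. Payload 7.1 kg.
Tool frame: the origin (TCP) lies on the centre line of the jaws, within the pads' length; the fingertips stand 17 mm ahead of it and the grasp point (between the pads) lies 2 mm behind it; z points along the fingers, x is the direction in which the jaws open and shut, and the axes are right-handed (so a half turn about z gives the same grasp; the last joint's range is limited). The gripper opens to 88 mm and grips with 3 to 60 N. Pads are 20 mm wide; open, the fingers measure 115 mm over their backs; the gripper's body (75 mm by 178 mm) begins 61 mm behind the grasp point.
Start: joints at [-1.288, 0.423, 1.63, -0, 1.089, -0.019], TCP at [0.186, -0.597, 0.24] pointing down, gripper open.
Joint ranges: [-3, 3], [-0.9, 2.11], [0.09, 2.58], [-1.31, 4.45], [0.11, 2.69], [-2.54, 2.54]. Speed limits (rad/s): [2.39, 2.39, 3.01, 3.14, 3.14, 3.14].

INTERFACE

Orientations are given as a unit quaternion [x, y, z, w].
In Python, from workcell import telemetry, get_image, camera_info, bot, nets gives the robot as it stands.
- The arm moves only by the tool play_rows, never from a script. Its argument "plan" is a list of rows, each an object with "slide": the shift along the tool's x, y, z in m, a list of three; "turn": the turn, a rotation vector about the tool's x, y, z in degrees, a list of three; "hand": the finger opening in m, from 0 to 0.0878. A call has 1 to 12 rows; each row is the pose to reach, as a shift and turn from the pose measured when the call began, along the tool's axes at that moment; what a row does not reach only later rows make up. A row lasts 1/10 s, in which the tool goes at most 50 mm and 8.59 degrees, less where a joint would pass 70% of its speed; a pose out of reach is approached as far as the arm can. A call with a gripper value outside its range is refused whole. The fingers move at their own pace and stop on an object; "squeeze" is the grip in N (left out, the last holds). Time passes only in rows, so rows that repeat a pose let the fingers close. It gives the time, the measured TCP pose, the force and the opening at its end, in the units of the state.
- telemetry.sense(): the state, without advancing time (a new reading comes with each control period).
- get_image(name): name is "scene" or "top" or "wrist"; returns the picture (480x640x3 uint8, red, green, blue); there is no depth.
- camera_info(name): a dict with "intrinsics" (3x3 intrinsics, pixels), "distortion" ([k1, k2, p1, p2, k3] as OpenCV has them; the pictures are not rectified), "R" (3x3) and "t" (3): a world point X has camera coordinates R X + t. Camera axes: x right, y down, z forward; pixel columns grow to the right and rows downward; lengths in m; the calibration is good to about 2 mm. A picture is of the moment at which its call begins: read the wrist's pose just before it. camera_info takes no time and is no camera call; for the wrist camera it gives the pose at the moment of the call.
- bot.hand_in(): hands the job in, once; it reports no verdict.
Trained networks look in the newest picture that a camera, given by its name, has taken for a name from the list of things; names that differ only in an ending like _2 or _b are one class to them, and where a whole thing is asked for, a point or a joint stands for the part that bears it (a point fixed in the world has none). Each returns a list of dicts, best first, with "confidence" (0 to 1); they miss things now and then, are a little off and sometimes report something else, mostly with a low value. They report only what shows in the picture. A call takes as long as a camera call. They do not tell look-alikes from the thing itself.
- nets.trace(thing, camera): "mask" (480x640 bool, what is visible of it) and "bbox" ([centre column, centre row, width, height] in pixels, round what is visible of it).
The state is a dict: "t": time; "q": joint angles; "qvel": joint speeds; "joint_efforts": joint torques, N m; "ee_pos": TCP position; "tcp_rot": TCP orientation; "force": force on the tool from outside, world axes, zero at the start; "wrist_torque": the same for the moment, N m; "width": finger opening in m.
Only numpy, scipy, OpenCV 4.12 (cv2) and the standard library are available. Lean on these libraries where they do the work, as an engineer would, in place of code of your own. Each camera call takes 0.05 s, during which the arm holds its last target.

## Working session

There is one attempt and no reset: what is moved stays moved. The work goes in short steps, Python scripts to look and compute and a tool call to move; the robot and the scene stay as the last step left them, time stands still between calls to the robot, and variables do not carry over. Pictures are saved under pics/ and viewed, and the job is handed in when it is done.

Besides the shell and the picture viewer there is one more tool, called after "Emit:" as name([rows], argument=value, ...), one row to a line, values as JSON. play_rows: Moves the arm, as the interface text tells. Its arguments: {"type":"object","properties":{"plan":{"type":"array","items":{"type":"object","properties":{"slide":{"type":"array","items":{"type":"number"}},"turn":{"type":"array","items":{"type":"number"}},"hand":{"type":"number"}}}},"squeeze":{"type":"number"}},"required":["plan"]}

```bash
ls; mkdir -p pics; python3 - <<'E'
from workcell import telemetry, get_image, camera_info, bot, nets
import cv2
s=telemetry.sense();print({k:s[k] for k in('t','q','ee_pos','tcp_rot','width','force')})
for c in('scene','top','wrist'):
    i=camera_info(c);print(c,i)
    cv2.imwrite(f'pics/{c}0.png',cv2.cvtColor(get_image(c),cv2.COLOR_RGB2BGR))
print(telemetry.sense()['t'])
E
```

```text
pics
{'t': 0.0, 'q': array([-1.28800456e+00,  4.23836111e-01,  1.63071185e+00,  1.33737017e-05,
        1.08862835e+00, -1.89755156e-02]), 'ee_pos': array([ 0.18564288, -0.59621249,  0.23889607]), 'tcp_rot': array([ 8.05357483e-01, -5.92788915e-01, -6.25083503e-04, -4.86101512e-04]), 'width': 0.08797641156015745, 'force': array([-0.5788456 , -1.03270866, -0.33080503])}
scene {'intrinsics': array([[494.71558373,   0.        , 311.55532182],
       [  0.        , 494.71558373, 244.39345551],
       [  0.        ,   0.        ,   1.        ]]), 'distortion': array([-0.01038959,  0.        ,  0.        ,  0.        ,  0.        ]), 'R': array([[-0.88175328,  0.47127511, -0.02027131],
       [ 0.34888329,  0.6226304 , -0.70043689],
       [-0.31747694, -0.62468484, -0.71342641]]), 't': array([ 0.40873913, -0.15512962,  1.06909887])}
top {'intrinsics': array([[529.61338163,   0.        , 314.84826112],
       [  0.        , 529.61338163, 247.95203987],
       [  0.        ,   0.        ,   1.        ]]), 'distortion': array([-0.07970116,  0.        ,  0.        ,  0.        ,  0.        ]), 'R': array([[ 0.02481937, -0.99969052, -0.00169348],
       [-0.98665611, -0.02422302, -0.1610061 ],
       [ 0.16091525,  0.00566695, -0.98695196]]), 't': array([0.0370468 , 0.47780388, 1.09368764])}
wrist {'intrinsics': array([[398.74246895,   0.        , 317.21480582],
       [  0.        , 398.74246895, 248.63320981],
       [  0.        ,   0.        ,   1.        ]]), 'distortion': array([-0.02032587,  0.        ,  0.        ,  0.        ,  0.        ]), 'R': array([[ 2.97397738e-01, -9.54753594e-01, -3.98938488e-04],
       [-9.16877216e-01, -2.85716039e-01,  2.78751710e-01],
       [-2.66253180e-01, -8.25343504e-02, -9.60363121e-01]]), 't': array([-0.62383392, -0.03361326,  0.39027929])}
0.15
```

View pics/top0.png

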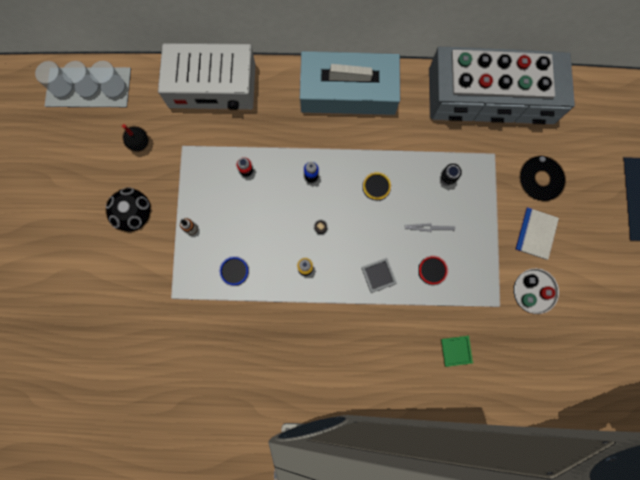

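View pics/scene0.png

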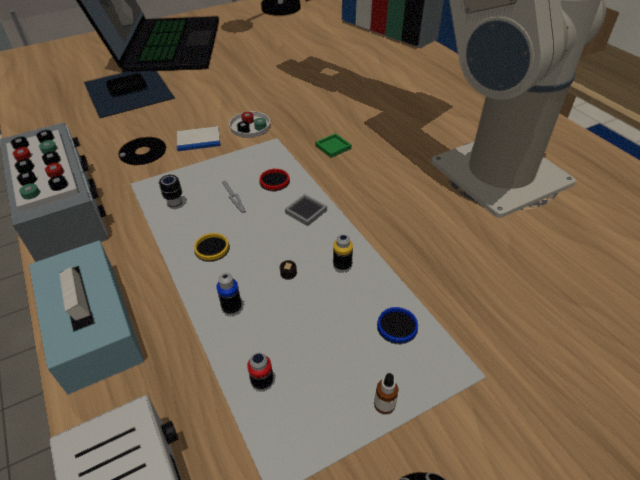

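View pics/wrist0.png

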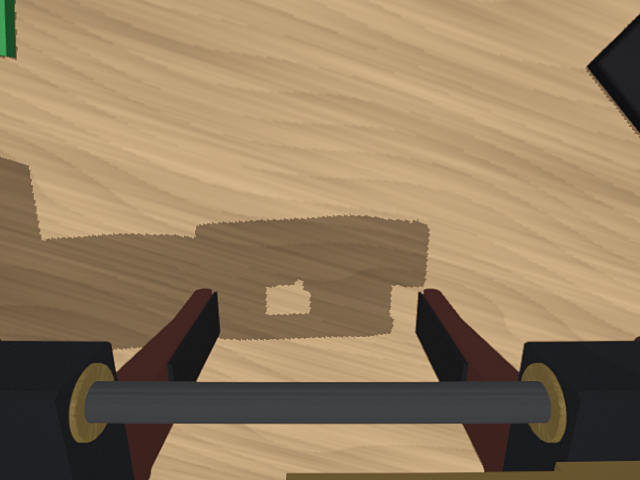

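The top view shows the mat with these items:
- red objective (245,167), blue (311,172), yellow (305,267)
- eyepiece (452,174), the only optic with a lens and no coloured band
- specimen (321,227), bottle (188,226)
- bases: blue (234,271), yellow (377,186), red (433,270)
- grey tray (379,275), with its green look-alike off the mat at (456,351)

Next I'll measure their positions.

```bash
cat > h.py <<'E'
from workcell import telemetry, get_image, camera_info, bot, nets
import numpy as np, cv2
from scipy.optimize import least_squares
from scipy.spatial.transform import Rotation as Ro
Z0=.002
M={'objective_red':[(0,5,13),(5,48,17),(48,64,12)],'objective_yellow':[(0,5,13),(5,54,17),(54,72,11.5)],
'objective_blue':[(0,5,13),(5,60,17),(60,82,11)],'eyepiece':[(0,28,15),(28,52,20),(52,62,19.5)],
'base_red':[(0,12,32)],'base_yellow':[(0,12,32)],'base_blue':[(0,12,32)],'specimen':[(0,20,15)],'cleaner_bottle':[(0,84,15)],'eyepiece_tray':None}
a=np.linspace(0,2*np.pi,73)
def pts(n,yaw=0):
    if M[n] is None:
        c=np.array([[x,y,z] for x in(-.03,.03) for y in(-.03,.03) for z in(0,.012)]);return Ro.from_euler('z',yaw).apply(c)
    return np.vstack([np.c_[r*np.cos(a),r*np.sin(a),0*a+z]/1000. for lo,hi,r in M[n] for z in(lo,hi)])
def proj(ci,X):
    p,_=cv2.projectPoints(np.asarray(X,float).reshape(-1,3),cv2.Rodrigues(ci['R'])[0],ci['t'],ci['intrinsics'],ci['distortion']);return p[:,0]
def bb(p): return np.array([p[:,0].min(),p[:,1].min(),p[:,0].max(),p[:,1].max()])
def fit(n,obs,x0,yaw=0,z=Z0):
    # obs: list of (ci,bbox edges)
    f=lambda v:np.concatenate([bb(proj(ci,pts(n,yaw)+[v[0],v[1],z]))-e for ci,e in obs])
    r=least_squares(f,x0,diff_step=1e-4);return r.x,r.fun
def edges(mask):
    ys,xs=np.nonzero(mask);return np.array([xs.min(),ys.min(),xs.max()+1,ys.max()+1])-.5
def ray(ci,uv,z):
    u=cv2.undistortPoints(np.array([[uv]],float),ci['intrinsics'],ci['distortion'])[0,0]
    d=ci['R'].T@np.array([u[0],u[1],1]);o=-ci['R'].T@ci['t'];return (o+d*(z-o[2])/d[2])
def go(x,y,z,yaw):
    """slide/turn from now to TCP target, tool down, tool-x at heading yaw (mod pi, nearest)"""
    s=telemetry.sense();R0=Ro.from_quat(s['tcp_rot']);
    best=None
    for k in(0,np.pi):
        c,d=np.cos(yaw+k),np.sin(yaw+k)
        Rt=Ro.from_matrix(np.array([[c,d,0],[d,-c,0],[0,0,-1.]]))
        t=(R0.inv()*Rt).as_rotvec(degrees=True)
        if best is None or np.linalg.norm(t)<np.linalg.norm(best):best=t
    print('slide',np.round(R0.inv().apply(np.array([x,y,z])-s['ee_pos']),4),'turn',np.round(best,1),'t',round(s['t'],2),'from',np.round(s['ee_pos'],4),'yaw',round(float(np.degrees(np.arctan2(*R0.as_matrix()[[1,0],0]))),1),'w',round(s['width'],4))
E
python3 - <<'E'
from h import *
im={c:get_image(c) for c in('scene','top')};ci={c:camera_info(c) for c in im}
seed={'objective_red':(245,167),'objective_yellow':(305,267),'objective_blue':(311,172),'eyepiece':(452,174),'base_red':(433,270),'base_yellow':(377,186),'base_blue':(234,271),'specimen':(321,227),'cleaner_bottle':(188,226),'eyepiece_tray':(379,275)}
for n in M:
    x0=ray(ci['top'],seed[n],.03 if n[:4]!='base' else .01)[:2]
    res={}
    for c in im:
        for d in nets.trace(n,c)[:4]:
            e=edges(d['mask']);
            p=proj(ci[c],[[*x0,.03]])[0]
            if np.hypot(*((e[:2]+e[2:])/2-p))<25: res[c]=e;cf=d['confidence'];break
    out=[n,'seed',np.round(x0,3)]
    for sel in (['top'],['scene'],['top','scene']):
        o=[(ci[c],res[c]) for c in sel if c in res]
        if len(o)==len(sel):
            x,r=fit(n,o,x0,yaw=.3); out+=[sel,np.round(x,4),np.round(r,1)]
    print(*out)
t=nets.trace('eyepiece_tray','top');
for d in t: print(d['confidence'],d['bbox'],cv2.minAreaRect(np.argwhere(d['mask'])[:,::-1].astype(np.float32)))
b=cv2.cvtColor(im['top'],cv2.COLOR_RGB2BGR)
cv2.imwrite('pics/crop.png',cv2.resize(b[140:310,170:500],None,fx=2.4,fy=2.4,interpolation=cv2.INTER_CUBIC))
E
```

```text
objective_red seed [0.656 0.208] ['top'] [0.6549 0.208 ] [-0.4 -0.4  0.4  0.5] ['scene'] [0.6581 0.2091] [ 0.2 -0.9 -0.2  0.8] ['top', 'scene'] [0.6572 0.2087] [-0.7 -1.5  0.1 -0.5  0.7 -1.3  0.2  0.4]
objective_yellow seed [0.436 0.069] ['top'] [0.4379 0.0707] [-0.7  0.2  0.7 -0.2] ['scene'] [0.44   0.0709] [-0.1 -0.4  0.1  0.4] ['top', 'scene'] [0.439  0.0707] [-0.6 -0.4  0.7 -0.7  0.3 -0.7  0.5  0.1]
objective_blue seed [0.648 0.062] ['top'] [0.6441 0.0634] [ 0.6 -0.5 -0.6  0.5] ['scene'] [0.6475 0.0614] [ 0.1 -1.  -0.1  1. ] ['top', 'scene'] [0.6464 0.0623] [ 1.1 -1.5 -0.1 -0.5  0.9 -0.9  0.7  1.1]
eyepiece seed [ 0.652 -0.251] ['top'] [ 0.648  -0.2454] [-0.7 -0.2  0.7  0.2] ['scene'] [ 0.6509 -0.2446] [-0.7 -1.   0.7  0.9] ['top', 'scene'] [ 0.6496 -0.2453] [-0.8 -0.9  0.6 -0.6 -0.1 -1.4  1.2  0.5]
base_red seed [ 0.439 -0.21 ] ['top'] [ 0.4402 -0.2097] [-0.1  0.2  0.1 -0.2] ['scene'] [ 0.4408 -0.2121] [ 0.3 -0.6 -0.3  0.5] ['top', 'scene'] [ 0.4407 -0.2105] [ 0.3 -0.   0.5 -0.4  0.6 -0.2  0.   0.9]
base_yellow seed [ 0.625 -0.087] ['top'] [ 0.6248 -0.0834] [-0.5  0.5  0.5 -0.5]
[... 503 characters left out ...]
0.1 -0.1  0.8  0.2]
cleaner_bottle seed [0.52  0.327] ['top'] [0.514  0.3208] [-2.4 -2.2  2.6  2.3] ['scene'] [0.5254 0.3284] [-1.5 -4.4  1.4  4.3] ['top', 'scene'] [0.5219 0.326 ] [-4.6 -5.9  0.5 -1.2 -0.3 -7.   2.6  1.7]
eyepiece_tray seed [ 0.423 -0.09 ] ['top'] [ 0.4276 -0.0921] [ 0.1  0.3 -0.1 -0.3] ['scene'] [ 0.4272 -0.0929] [-0.4 -1.   0.4  0.8] ['top', 'scene'] [ 0.4275 -0.0924] [ 0.2  0.4  0.1 -0.2 -0.4 -0.8  0.4  1. ]
0.88 [457.5, 351.2, 32.7, 30.0] ((456.4044189453125, 350.6877136230469), (27.866636276245117, 29.852937698364258), 83.2901611328125)
0.84 [380.5, 272.9, 34.3, 35.5] ((378.4128723144531, 274.56170654296875), (28.995702743530273, 28.426143646240234), 68.74949645996094)
```

View pics/crop.png

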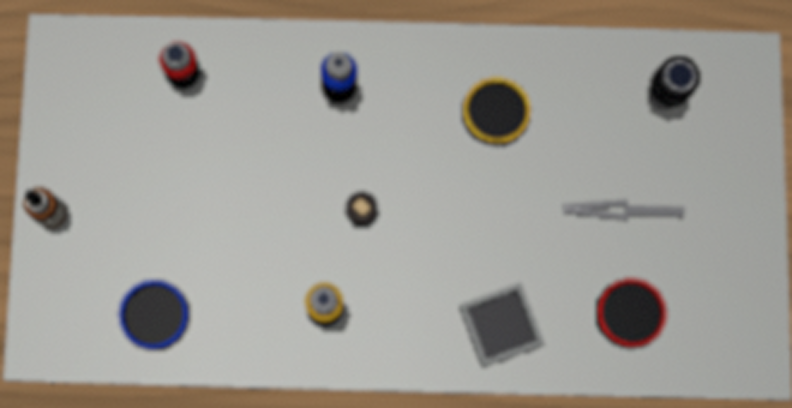

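```bash
python3 - <<'E'
from h import *
go(.6498,-.2452,.19,np.radians(-72.7))
E
```

```text
slide [-0.1977 -0.5475  0.0497] turn [ 0. -0. -0.] t 1.3 from [ 0.1858 -0.5967  0.2397] yaw -72.7 w 0.088
```

Emit:
play_rows([
  {"slide": [-0.198, -0.547, 0.05]},
  {"slide": [-0.198, -0.547, 0.05]},
  {"slide": [-0.198, -0.547, 0.05]},
  {"slide": [-0.198, -0.547, 0.05]},
  {"slide": [-0.198, -0.547, 0.05]},
  {"slide": [-0.198, -0.547, 0.05]},
  {"slide": [-0.198, -0.547, 0.05]},
  {"slide": [-0.198, -0.547, 0.05]},
  {"slide": [-0.198, -0.547, 0.05]},
  {"slide": [-0.198, -0.547, 0.05]},
  {"slide": [-0.198, -0.547, 0.05]},
  {"slide": [-0.198, -0.547, 0.05]},
])

```text
invalid input
```

```bash
cat >> h.py <<'E'
def wfit(n,x0,png,yaw=0,z=Z0,full=False):
    ci=camera_info('wrist');im=get_image('wrist');b=cv2.cvtColor(im,cv2.COLOR_RGB2BGR)
    for d in nets.trace(n,'wrist'):
        e=edges(d['mask']);x,r=fit(n,[(ci,e)],x0,yaw,z)
        c=M[n] and None
        print(n,'conf',round(d['confidence'],2),'edges',e,'xy',np.round(x,4),'res',np.round(r,1))
        if np.hypot(*(x-np.array(x0)))<.04:
            for p in proj(ci,pts(n,yaw)+[*x,z]): cv2.circle(b,tuple(int(round(v)) for v in p),1,(0,255,0),-1)
    cv2.imwrite(png,b)
E
python3 - <<'E'
from h import *
go(.6498,-.2452,.19,np.radians(-72.7))
wfit('eyepiece',(.6498,-.2452),'pics/w1.png')
E
```

```text
slide [-0.1977 -0.5475  0.0497] turn [ 0. -0. -0.] t 1.3 from [ 0.1858 -0.5967  0.2397] yaw -72.7 w 0.088
```

View pics/w1.png

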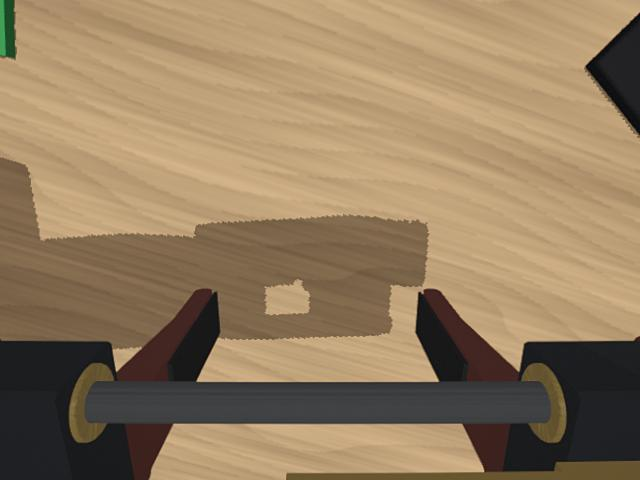

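All keys are probably required in each row.

Emit:
play_rows([
  {"slide": [-0.198, -0.547, 0.05], "turn": [0, 0, 0], "hand": 0.085},
  {"slide": [-0.198, -0.547, 0.05], "turn": [0, 0, 0], "hand": 0.085},
  {"slide": [-0.198, -0.547, 0.05], "turn": [0, 0, 0], "hand": 0.085},
  {"slide": [-0.198, -0.547, 0.05], "turn": [0, 0, 0], "hand": 0.085},
  {"slide": [-0.198, -0.547, 0.05], "turn": [0, 0, 0], "hand": 0.085},
  {"slide": [-0.198, -0.547, 0.05], "turn": [0, 0, 0], "hand": 0.085},
  {"slide": [-0.198, -0.547, 0.05], "turn": [0, 0, 0], "hand": 0.085},
  {"slide": [-0.198, -0.547, 0.05], "turn": [0, 0, 0], "hand": 0.085},
  {"slide": [-0.198, -0.547, 0.05], "turn": [0, 0, 0], "hand": 0.085},
  {"slide": [-0.198, -0.547, 0.05], "turn": [0, 0, 0], "hand": 0.085},
  {"slide": [-0.198, -0.547, 0.05], "turn": [0, 0, 0], "hand": 0.085},
  {"slide": [-0.198, -0.547, 0.05], "turn": [0, 0, 0], "hand": 0.085},
])

```text
t: 2.6
ee_pos: [0.6515, -0.2426, 0.1893]
tcp_rot: [0.806, -0.592, 0.0, -0.0]
force: [0.1, 0.0, 1.1]
width: 0.0851
```

```bash
python3 - <<'E'
from h import *
go(.6498,-.2452,.19,np.radians(-72.7))
wfit('eyepiece',(.6498,-.2452),'pics/w1.png')
E
```

```text
slide [ 0.0019  0.0024 -0.0007] turn [-0.   0.   0.1] t 2.6 from [ 0.6515 -0.2426  0.1893] yaw -72.6 w 0.0851
eyepiece conf 0.6 edges [294.5 212.5 348.5 274.5] xy [ 0.6502 -0.2457] res [-0.6 -0.8  0.6  0.7]
```

View pics/w1.png

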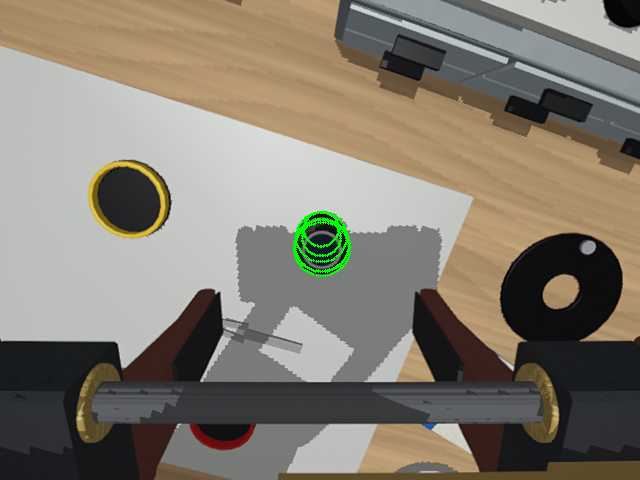

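Emit:
play_rows([
  {"slide": [0.003, 0.002, 0.05], "turn": [0, 0, 0], "hand": 0.085},
  {"slide": [0.003, 0.002, 0.1], "turn": [0, 0, 0], "hand": 0.085},
  {"slide": [0.003, 0.002, 0.135], "turn": [0, 0, 0], "hand": 0.085},
  {"slide": [0.003, 0.002, 0.149], "turn": [0, 0, 0], "hand": 0.085},
  {"slide": [0.003, 0.002, 0.149], "turn": [0, 0, 0], "hand": 0.085},
  {"slide": [0.003, 0.002, 0.149], "turn": [0, 0, 0], "hand": 0.03},
  {"slide": [0.003, 0.002, 0.149], "turn": [0, 0, 0], "hand": 0.03},
  {"slide": [0.003, 0.002, 0.149], "turn": [0, 0, 0], "hand": 0.03},
  {"slide": [0.003, 0.002, 0.149], "turn": [0, 0, 0], "hand": 0.03},
  {"slide": [0.003, 0.002, 0.149], "turn": [0, 0, 0], "hand": 0.03},
  {"slide": [0.003, 0.002, 0.149], "turn": [0, 0, 0], "hand": 0.03},
  {"slide": [0.003, 0.002, 0.149], "turn": [0, 0, 0], "hand": 0.03},
], squeeze=20)

```text
t: 3.9
ee_pos: [0.6515, -0.2453, 0.0403]
tcp_rot: [0.807, -0.591, 0.0, -0.001]
force: [-0.4, -0.3, 3.3]
width: 0.0391
```

```bash
python3 - <<'E'
from h import *
go(.4285,-.0925,.12,np.radians(-72.7))
E
```

```text
slide [-0.2129  0.1665 -0.0799] turn [-0.1 -0.   0.2] t 3.9 from [ 0.6515 -0.2453  0.0403] yaw -72.5 w 0.0391
```

Emit:
play_rows([
  {"slide": [0, 0, -0.025], "turn": [0, 0, 0], "hand": 0.03},
  {"slide": [0, 0, -0.06], "turn": [0, 0, 0], "hand": 0.03},
  {"slide": [-0.02, 0.015, -0.08], "turn": [0, 0, 0], "hand": 0.03},
  {"slide": [-0.055, 0.043, -0.08], "turn": [0, 0, 0], "hand": 0.03},
  {"slide": [-0.09, 0.07, -0.08], "turn": [0, 0, 0], "hand": 0.03},
  {"slide": [-0.125, 0.098, -0.08], "turn": [0, 0, 0], "hand": 0.03},
  {"slide": [-0.16, 0.125, -0.08], "turn": [0, 0, 0], "hand": 0.03},
  {"slide": [-0.19, 0.149, -0.08], "turn": [0, 0, 0], "hand": 0.03},
  {"slide": [-0.213, 0.166, -0.08], "turn": [0, 0, 0], "hand": 0.03},
  {"slide": [-0.213, 0.166, -0.08], "turn": [0, 0, 0], "hand": 0.03},
  {"slide": [-0.213, 0.166, -0.08], "turn": [0, 0, 0], "hand": 0.03},
  {"slide": [-0.213, 0.166, -0.08], "turn": [0, 0, 0], "hand": 0.03},
])

```text
t: 5.1
ee_pos: [0.4305, -0.0928, 0.1204]
tcp_rot: [0.807, -0.591, 0.001, -0.001]
force: [0.3, -0.5, -0.1]
width: 0.0396
```

```bash
python3 - <<'E'
from h import *
go(.4285,-.0925,.12,np.radians(-72.7))
z=telemetry.sense()['ee_pos'][2]-.038
ci=camera_info('wrist')
wfit('eyepiece',(.4277,-.0924),'pics/w2.png',z=z)
b=cv2.imread('pics/w2.png')
for p in proj(ci,pts('eyepiece_tray',.35)+[.4275,-.0924,.002]): cv2.circle(b,tuple(int(round(v)) for v in p),3,(0,0,255),-1)
cv2.imwrite('pics/w2.png',b)
E
```

```text
slide [-0.0009  0.0018  0.0004] turn [-0.2 -0.1  0.2] t 5.1 from [ 0.4305 -0.0928  0.1204] yaw -72.5 w 0.0396
```

View pics/w2.png

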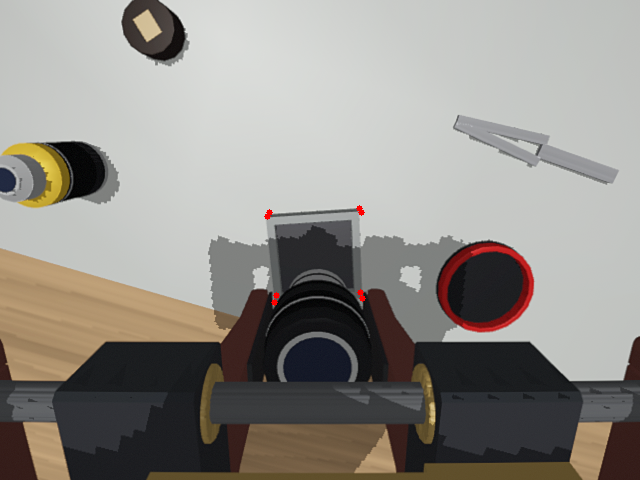

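Emit:
play_rows([
  {"slide": [-0.001, 0.002, 0.02], "turn": [0, 0, 0], "hand": 0.03},
  {"slide": [-0.001, 0.002, 0.045], "turn": [0, 0, 0], "hand": 0.03},
  {"slide": [-0.001, 0.002, 0.06], "turn": [0, 0, 0], "hand": 0.03},
  {"slide": [-0.001, 0.002, 0.068], "turn": [0, 0, 0], "hand": 0.03},
  {"slide": [-0.001, 0.002, 0.072], "turn": [0, 0, 0], "hand": 0.03},
  {"slide": [-0.001, 0.002, 0.075], "turn": [0, 0, 0], "hand": 0.03},
  {"slide": [-0.001, 0.002, 0.075], "turn": [0, 0, 0], "hand": 0.03},
  {"slide": [-0.001, 0.002, 0.075], "turn": [0, 0, 0], "hand": 0.03},
])

```text
t: 6.0
ee_pos: [0.4287, -0.0926, 0.0457]
tcp_rot: [0.807, -0.591, 0.002, -0.001]
force: [0.8, 0.6, -0.8]
width: 0.0395
```

Emit:
play_rows([
  {"slide": [0, 0, 0], "turn": [0, 0, 0], "hand": 0.075},
  {"slide": [0, 0, 0], "turn": [0, 0, 0], "hand": 0.075},
  {"slide": [0, 0, 0], "turn": [0, 0, 0], "hand": 0.075},
  {"slide": [0, 0, 0], "turn": [0, 0, 0], "hand": 0.075},
  {"slide": [0, 0, 0], "turn": [0, 0, 0], "hand": 0.075},
  {"slide": [0, 0, -0.03], "turn": [0, 0, 0], "hand": 0.075},
  {"slide": [0, 0, -0.07], "turn": [0, 0, 0], "hand": 0.075},
  {"slide": [0, 0, -0.11], "turn": [0, 0, 0], "hand": 0.085},
  {"slide": [0, 0, -0.145], "turn": [0, 0, 0], "hand": 0.085},
  {"slide": [0, 0, -0.145], "turn": [0, 0, 0], "hand": 0.085},
])

```text
t: 7.0
ee_pos: [0.4308, -0.0932, 0.1948]
tcp_rot: [0.806, -0.591, 0.005, -0.003]
force: [-1.0, 0.7, -0.7]
width: 0.0851
```

```bash
python3 - <<'E'
from h import *
go(.439,.0707,.19,np.radians(-72.7))
ci=camera_info('wrist')
wfit('eyepiece',(.4277,-.0924),'pics/w3.png',z=.007)
b=cv2.imread('pics/w3.png')
for p in proj(ci,pts('eyepiece_tray',.35)+[.4275,-.0924,.002]): cv2.circle(b,tuple(int(round(v)) for v in p),3,(0,0,255),-1)
cv2.imwrite('pics/w3.png',b)
E
```

```text
slide [-0.1539 -0.0571  0.0045] turn [-0.6 -0.3  0.2] t 7.0 from [ 0.4308 -0.0932  0.1948] yaw -72.5 w 0.0851
eyepiece conf 0.96 edges [287.5 215.5 341.5 277.5] xy [ 0.4272 -0.0926] res [-0.5 -0.6  0.5  0.6]
eyepiece conf 0.46 edges [166.5  32.5 213.5  79.5] xy [0.5253 0.0231] res [-12.8 -11.8  15.8  15.1]
```

View pics/w3.png

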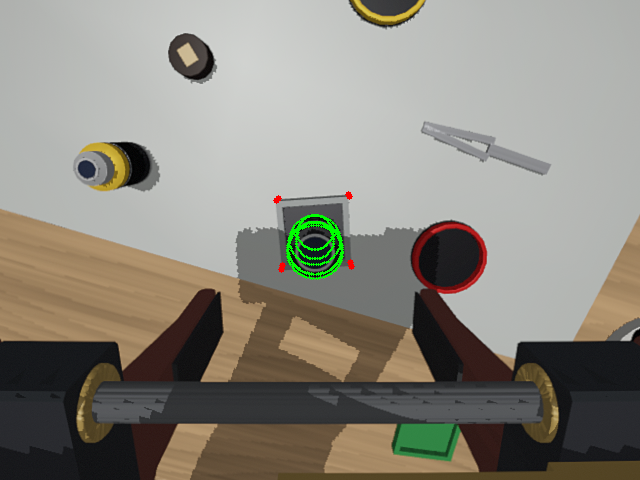

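The eyepiece stands in the grey tray at (315,248), and the fit puts it within 1 mm of the tray's centre. Next is the yellow objective, at (95,167) in this view.

Emit:
play_rows([
  {"slide": [-0.045, -0.017, 0.002], "turn": [-0.6, -0.3, 0.2], "hand": 0.085},
  {"slide": [-0.09, -0.033, 0.003], "turn": [-0.6, -0.3, 0.2], "hand": 0.085},
  {"slide": [-0.13, -0.048, 0.004], "turn": [-0.6, -0.3, 0.2], "hand": 0.085},
  {"slide": [-0.154, -0.057, 0.005], "turn": [-0.6, -0.3, 0.2], "hand": 0.085},
  {"slide": [-0.154, -0.057, 0.005], "turn": [-0.6, -0.3, 0.2], "hand": 0.085},
  {"slide": [-0.154, -0.057, 0.005], "turn": [-0.6, -0.3, 0.2], "hand": 0.085},
])

```text
t: 7.7
ee_pos: [0.4355, 0.0714, 0.1847]
tcp_rot: [0.806, -0.592, -0.004, 0.003]
force: [0.2, 0.3, 0.2]
width: 0.0852
```

```bash
python3 - <<'E'
from h import *
wfit('objective_yellow',(.439,.0707),'pics/w4.png')
go(.439,.0707,.037,np.radians(-72.7))
E
```

```text
objective_yellow conf 0.72 edges [299.5 204.5 347.5 263.5] xy [0.4386 0.0686] res [ 0.1 -0.3 -0.1  0.3]
objective_yellow conf 0.29 edges [476.5 275.5 556.5 345.5] xy [ 0.4254 -0.097 ] res [ 2.4  0.3 -2.  -0.4]
objective_yellow conf 0.27 edges [581.5 278.5 639.5 340.5] xy [ 0.4477 -0.1675] res [-19.3  -2.9  16.    3.9]
slide [ 0.0012 -0.0042  0.1483] turn [ 0.4  0.2 -0. ] t 7.8 from [0.4358 0.0705 0.1853] yaw -72.7 w 0.085
```

View pics/w4.png

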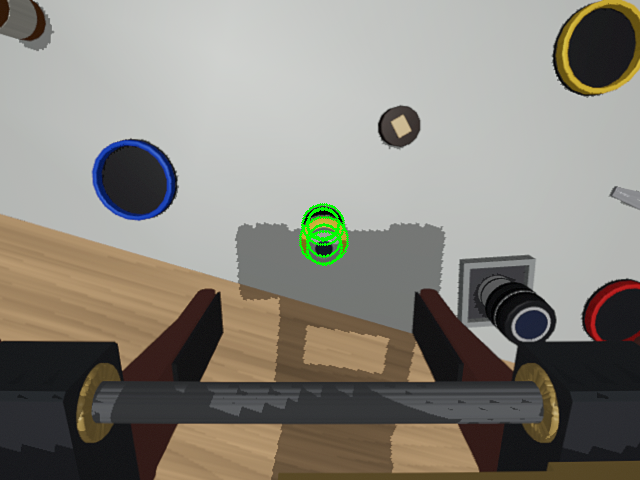

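Emit:
play_rows([
  {"slide": [0.002, -0.004, 0.05], "turn": [0.4, 0.2, 0], "hand": 0.085},
  {"slide": [0.002, -0.004, 0.1], "turn": [0.4, 0.2, 0], "hand": 0.085},
  {"slide": [0.002, -0.004, 0.135], "turn": [0.4, 0.2, 0], "hand": 0.085},
  {"slide": [0.002, -0.004, 0.148], "turn": [0.4, 0.2, 0], "hand": 0.085},
  {"slide": [0.002, -0.004, 0.148], "turn": [0.4, 0.2, 0], "hand": 0.085},
  {"slide": [0.002, -0.004, 0.148], "turn": [0.4, 0.2, 0], "hand": 0.025},
  {"slide": [0.002, -0.004, 0.148], "turn": [0.4, 0.2, 0], "hand": 0.025},
  {"slide": [0.002, -0.004, 0.148], "turn": [0.4, 0.2, 0], "hand": 0.025},
  {"slide": [0.002, -0.004, 0.148], "turn": [0.4, 0.2, 0], "hand": 0.025},
  {"slide": [0.002, -0.004, 0.148], "turn": [0.4, 0.2, 0], "hand": 0.025},
  {"slide": [0.002, -0.004, 0.148], "turn": [0.4, 0.2, 0], "hand": 0.025},
  {"slide": [0.002, -0.004, 0.148], "turn": [0.4, 0.2, 0], "hand": 0.025},
], squeeze=30)

```text
t: 9.0
ee_pos: [0.4392, 0.0699, 0.0374]
tcp_rot: [0.805, -0.593, 0.0, 0.0]
force: [-1.1, -0.7, 2.7]
width: 0.0336
```

```bash
python3 - <<'E'
from h import *
go(.61,-.085,.16,np.radians(-72.7))
E
```

```text
slide [ 0.1988 -0.117  -0.1225] turn [ 0. -0. -0.] t 9.0 from [0.4392 0.0699 0.0374] yaw -72.7 w 0.0336
```

Emit:
play_rows([
  {"slide": [0, 0, -0.025], "turn": [0, 0, 0], "hand": 0.025},
  {"slide": [0, 0, -0.07], "turn": [0, 0, 0], "hand": 0.025},
  {"slide": [0.01, -0.006, -0.11], "turn": [0, 0, 0], "hand": 0.025},
  {"slide": [0.04, -0.024, -0.122], "turn": [0, 0, 0], "hand": 0.025},
  {"slide": [0.08, -0.047, -0.122], "turn": [0, 0, 0], "hand": 0.025},
  {"slide": [0.12, -0.071, -0.122], "turn": [0, 0, 0], "hand": 0.025},
  {"slide": [0.16, -0.094, -0.122], "turn": [0, 0, 0], "hand": 0.025},
  {"slide": [0.185, -0.11, -0.122], "turn": [0, 0, 0], "hand": 0.025},
  {"slide": [0.199, -0.117, -0.122], "turn": [0, 0, 0], "hand": 0.025},
  {"slide": [0.199, -0.117, -0.122], "turn": [0, 0, 0], "hand": 0.025},
  {"slide": [0.199, -0.117, -0.122], "turn": [0, 0, 0], "hand": 0.025},
  {"slide": [0.199, -0.117, -0.122], "turn": [0, 0, 0], "hand": 0.025},
])

```text
t: 10.2
ee_pos: [0.6085, -0.084, 0.1592]
tcp_rot: [0.806, -0.592, -0.001, 0.001]
force: [0.5, -0.3, -2.5]
width: 0.0339
```

```bash
python3 - <<'E'
from h import *
wfit('base_yellow',(.627,-.0855),'pics/w5.png')
go(.627,-.0855,.0405,np.radians(-72.7))
E
```

```text
base_yellow conf 0.64 edges [286.5 169.5 371.5 255.5] xy [ 0.6285 -0.0863] res [-0.8 -0.3  0.8  0.3]
slide [ 0.0066 -0.0168  0.119 ] turn [ 0.  -0.   0.1] t 10.3 from [ 0.6091 -0.0841  0.1595] yaw -72.6 w 0.0335
```

View pics/w5.png

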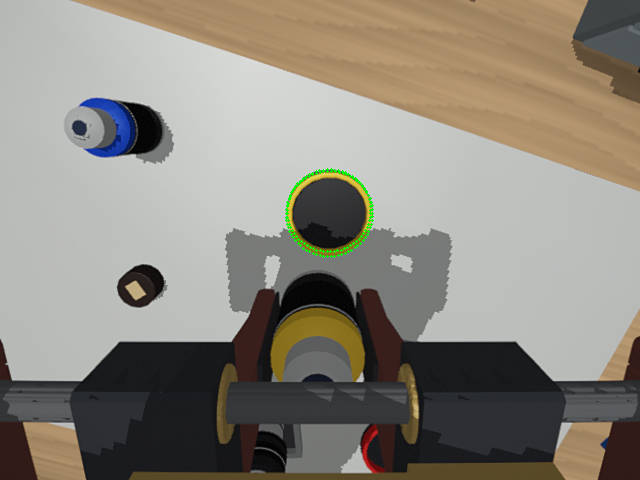

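Emit:
play_rows([
  {"slide": [0.0075, -0.0175, 0.01], "turn": [0, 0, 0], "hand": 0.025},
  {"slide": [0.0075, -0.0175, 0.045], "turn": [0, 0, 0], "hand": 0.025},
  {"slide": [0.0075, -0.0175, 0.075], "turn": [0, 0, 0], "hand": 0.025},
  {"slide": [0.0075, -0.0175, 0.095], "turn": [0, 0, 0], "hand": 0.025},
  {"slide": [0.0075, -0.0175, 0.107], "turn": [0, 0, 0], "hand": 0.025},
  {"slide": [0.0075, -0.0175, 0.114], "turn": [0, 0, 0], "hand": 0.025},
  {"slide": [0.0075, -0.0175, 0.118], "turn": [0, 0, 0], "hand": 0.025},
  {"slide": [0.0075, -0.0175, 0.119], "turn": [0, 0, 0], "hand": 0.025},
  {"slide": [0.0075, -0.0175, 0.119], "turn": [0, 0, 0], "hand": 0.025},
  {"slide": [0.0075, -0.0175, 0.119], "turn": [0, 0, 0], "hand": 0.025},
])

```text
t: 11.3
ee_pos: [0.6285, -0.0862, 0.0414]
tcp_rot: [0.806, -0.592, 0.0, 0.0]
force: [0.0, 0.5, -1.9]
width: 0.0335
```

Emit:
play_rows([
  {"slide": [0, 0, 0.001], "turn": [0, 0, 0], "hand": 0.025},
  {"slide": [0, 0, 0.001], "turn": [0, 0, 0], "hand": 0.025},
  {"slide": [0, 0, 0.001], "turn": [0, 0, 0], "hand": 0.07},
  {"slide": [0, 0, 0.001], "turn": [0, 0, 0], "hand": 0.07},
  {"slide": [0, 0, 0.001], "turn": [0, 0, 0], "hand": 0.07},
  {"slide": [0, 0, 0.001], "turn": [0, 0, 0], "hand": 0.07},
  {"slide": [0, 0, 0.001], "turn": [0, 0, 0], "hand": 0.07},
  {"slide": [0, 0, -0.03], "turn": [0, 0, 0], "hand": 0.07},
  {"slide": [0, 0, -0.07], "turn": [0, 0, 0], "hand": 0.085},
  {"slide": [0, 0, -0.11], "turn": [0, 0, 0], "hand": 0.085},
  {"slide": [0, 0, -0.145], "turn": [0, 0, 0], "hand": 0.085},
  {"slide": [0, 0, -0.145], "turn": [0, 0, 0], "hand": 0.085},
])

```text
t: 12.5
ee_pos: [0.6315, -0.0866, 0.192]
tcp_rot: [0.806, -0.592, 0.005, -0.002]
force: [-0.4, -0.2, 0.6]
width: 0.085
```

```bash
python3 - <<'E'
from h import *
wfit('objective_yellow',(.628,-.0862),'pics/w6.png',z=.005)
go(.6466,.062,.19,np.radians(-72.7))
E
```

```text
objective_yellow conf 0.84 edges [291.5 214.5 338.5 272.5] xy [ 0.6276 -0.0864] res [ 0.1 -0.4 -0.1  0.4]
slide [-0.1361 -0.0613 -0.0029] turn [-0.1 -0.1  0.1] t 12.6 from [ 0.6287 -0.0862  0.1872] yaw -72.6 w 0.0852
```

View pics/w6.png

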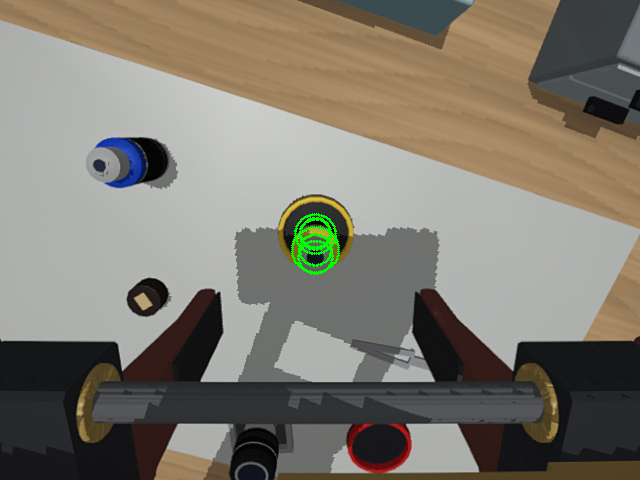

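The yellow objective stands in its base at (316,245), fitted to (0.628,-0.086), which is centred. Next is the blue objective.

Emit:
play_rows([
  {"slide": [-0.045, -0.02, 0], "turn": [0, 0, 0], "hand": 0.085},
  {"slide": [-0.09, -0.041, 0], "turn": [0, 0, 0], "hand": 0.085},
  {"slide": [-0.12, -0.054, 0], "turn": [0, 0, 0], "hand": 0.085},
  {"slide": [-0.136, -0.061, 0], "turn": [0, 0, 0], "hand": 0.085},
  {"slide": [-0.136, -0.061, 0], "turn": [0, 0, 0], "hand": 0.085},
  {"slide": [-0.136, -0.061, 0], "turn": [0, 0, 0], "hand": 0.085},
  {"slide": [-0.136, -0.061, 0], "turn": [0, 0, 0], "hand": 0.085},
])

```text
t: 13.3
ee_pos: [0.646, 0.0603, 0.1865]
tcp_rot: [0.805, -0.593, 0.001, 0.0]
force: [-0.2, 0.0, -0.0]
width: 0.0854
```

```bash
python3 - <<'E'
from h import *
wfit('objective_blue',(.6466,.062),'pics/w7.png')
go(.6466,.062,.042,np.radians(-72.7))
E
```

```text
objective_blue conf 0.9 edges [292.5 206.5 340.5 267.5] xy [0.6481 0.0618] res [-0.2 -0.9  0.2  0.8]
slide [-0.0017 -0.0006  0.1449] turn [-0.1 -0.1 -0. ] t 13.4 from [0.6462 0.0603 0.1869] yaw -72.7 w 0.0845
```

View pics/w7.png

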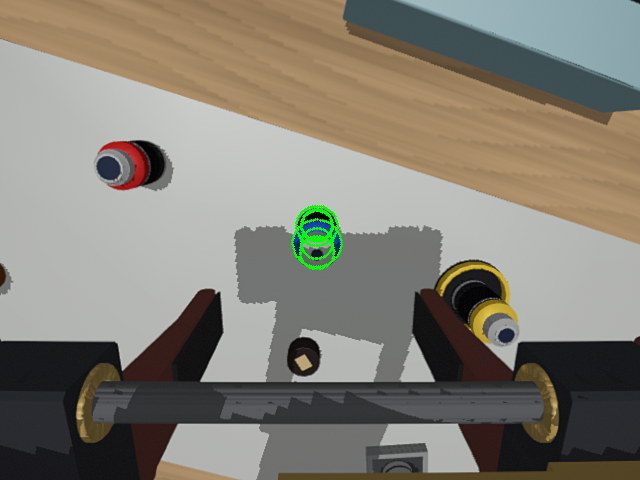

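Emit:
play_rows([
  {"slide": [-0.001, -0.0015, 0.05], "turn": [0, 0, 0], "hand": 0.085},
  {"slide": [-0.001, -0.0015, 0.1], "turn": [0, 0, 0], "hand": 0.085},
  {"slide": [-0.001, -0.0015, 0.132], "turn": [0, 0, 0], "hand": 0.085},
  {"slide": [-0.001, -0.0015, 0.145], "turn": [0, 0, 0], "hand": 0.085},
  {"slide": [-0.001, -0.0015, 0.145], "turn": [0, 0, 0], "hand": 0.085},
  {"slide": [-0.001, -0.0015, 0.145], "turn": [0, 0, 0], "hand": 0.025},
  {"slide": [-0.001, -0.0015, 0.145], "turn": [0, 0, 0], "hand": 0.025},
  {"slide": [-0.001, -0.0015, 0.145], "turn": [0, 0, 0], "hand": 0.025},
  {"slide": [-0.001, -0.0015, 0.145], "turn": [0, 0, 0], "hand": 0.025},
  {"slide": [-0.001, -0.0015, 0.145], "turn": [0, 0, 0], "hand": 0.025},
  {"slide": [-0.001, -0.0015, 0.145], "turn": [0, 0, 0], "hand": 0.025},
  {"slide": [-0.001, -0.0015, 0.145], "turn": [0, 0, 0], "hand": 0.025},
], squeeze=30)

```text
t: 14.6
ee_pos: [0.6477, 0.0616, 0.042]
tcp_rot: [0.805, -0.593, 0.001, -0.0]
force: [0.0, -0.3, 1.8]
width: 0.0335
```

```bash
python3 - <<'E'
from h import *
go(.411,.2235,.165,np.radians(-72.7))
E
```

```text
slide [-0.2247  0.1777 -0.1237] turn [-0.1 -0.1 -0. ] t 14.6 from [0.6477 0.0616 0.042 ] yaw -72.7 w 0.0335
```

Emit:
play_rows([
  {"slide": [0, 0, -0.025], "turn": [0, 0, 0], "hand": 0.025},
  {"slide": [0, 0, -0.07], "turn": [0, 0, 0], "hand": 0.025},
  {"slide": [-0.01, 0.008, -0.11], "turn": [0, 0, 0], "hand": 0.025},
  {"slide": [-0.04, 0.032, -0.124], "turn": [0, 0, 0], "hand": 0.025},
  {"slide": [-0.075, 0.059, -0.124], "turn": [0, 0, 0], "hand": 0.025},
  {"slide": [-0.11, 0.087, -0.124], "turn": [0, 0, 0], "hand": 0.025},
  {"slide": [-0.145, 0.115, -0.124], "turn": [0, 0, 0], "hand": 0.025},
  {"slide": [-0.18, 0.142, -0.124], "turn": [0, 0, 0], "hand": 0.025},
  {"slide": [-0.21, 0.166, -0.124], "turn": [0, 0, 0], "hand": 0.025},
  {"slide": [-0.225, 0.178, -0.124], "turn": [0, 0, 0], "hand": 0.025},
  {"slide": [-0.225, 0.178, -0.124], "turn": [0, 0, 0], "hand": 0.025},
  {"slide": [-0.225, 0.178, -0.124], "turn": [0, 0, 0], "hand": 0.025},
])

```text
t: 15.8
ee_pos: [0.4108, 0.2239, 0.1654]
tcp_rot: [0.806, -0.592, 0.001, -0.0]
force: [0.3, 0.3, -2.3]
width: 0.0338
```

```bash
python3 - <<'E'
from h import *
wfit('base_blue',(.4286,.2236),'pics/w8.png')
go(.4286,.2236,.0450,np.radians(-72.7))
E
```

```text
base_blue conf 0.98 edges [281.5 170.5 365.5 255.5] xy [0.4288 0.2247] res [-0.4  0.1  0.4 -0.1]
slide [ 0.0047 -0.0159  0.1205] turn [-0.1 -0.1 -0.1] t 15.9 from [0.4116 0.2235 0.1654] yaw -72.8 w 0.0333
```

View pics/w8.png

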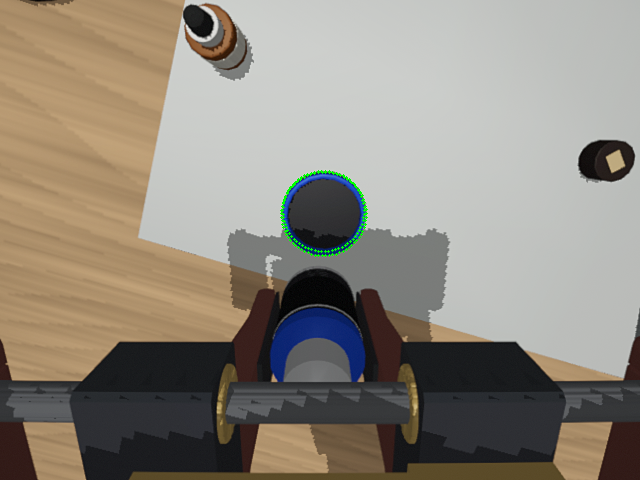

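Emit:
play_rows([
  {"slide": [0.004, -0.016, 0.01], "turn": [0, 0, 0], "hand": 0.025},
  {"slide": [0.004, -0.016, 0.045], "turn": [0, 0, 0], "hand": 0.025},
  {"slide": [0.004, -0.016, 0.075], "turn": [0, 0, 0], "hand": 0.025},
  {"slide": [0.004, -0.016, 0.095], "turn": [0, 0, 0], "hand": 0.025},
  {"slide": [0.004, -0.016, 0.107], "turn": [0, 0, 0], "hand": 0.025},
  {"slide": [0.004, -0.016, 0.114], "turn": [0, 0, 0], "hand": 0.025},
  {"slide": [0.004, -0.016, 0.118], "turn": [0, 0, 0], "hand": 0.025},
  {"slide": [0.004, -0.016, 0.12], "turn": [0, 0, 0], "hand": 0.025},
  {"slide": [0.004, -0.016, 0.1205], "turn": [0, 0, 0], "hand": 0.025},
  {"slide": [0.004, -0.016, 0.1205], "turn": [0, 0, 0], "hand": 0.025},
])

```text
t: 16.9
ee_pos: [0.4288, 0.2245, 0.0455]
tcp_rot: [0.805, -0.593, 0.002, -0.001]
force: [0.4, -0.2, -1.6]
width: 0.0334
```

Emit:
play_rows([
  {"slide": [0, 0, 0.0006], "turn": [0, 0, 0], "hand": 0.025},
  {"slide": [0, 0, 0.0006], "turn": [0, 0, 0], "hand": 0.025},
  {"slide": [0, 0, 0.0006], "turn": [0, 0, 0], "hand": 0.07},
  {"slide": [0, 0, 0.0006], "turn": [0, 0, 0], "hand": 0.07},
  {"slide": [0, 0, 0.0006], "turn": [0, 0, 0], "hand": 0.07},
  {"slide": [0, 0, 0.0006], "turn": [0, 0, 0], "hand": 0.07},
  {"slide": [0, 0, 0.0006], "turn": [0, 0, 0], "hand": 0.07},
  {"slide": [0, 0, -0.03], "turn": [0, 0, 0], "hand": 0.07},
  {"slide": [0, 0, -0.07], "turn": [0, 0, 0], "hand": 0.085},
  {"slide": [0, 0, -0.11], "turn": [0, 0, 0], "hand": 0.085},
  {"slide": [0, 0, -0.145], "turn": [0, 0, 0], "hand": 0.085},
  {"slide": [0, 0, -0.145], "turn": [0, 0, 0], "hand": 0.085},
])

```text
t: 18.1
ee_pos: [0.4308, 0.2258, 0.1949]
tcp_rot: [0.805, -0.593, 0.004, -0.005]
force: [0.6, -0.5, -0.5]
width: 0.0853
```

```bash
python3 - <<'E'
from h import *
wfit('objective_blue',(.4288,.2242),'pics/w9.png',z=.005)
go(.657,.2087,.19,np.radians(-72.7))
E
```

```text
objective_blue conf 0.84 edges [294.5 212.5 342.5 273.5] xy [0.4289 0.2248] res [ 0.3 -0.3 -0.3  0.3]
slide [ 0.083  -0.2135  0.0024] turn [-0.3 -0.1 -0.1] t 18.2 from [0.4285 0.2247 0.1911] yaw -72.8 w 0.0854
```

View pics/w9.png

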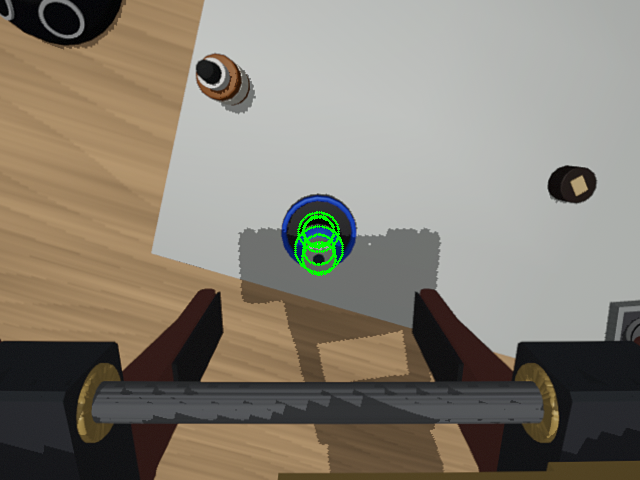

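The blue objective is in place at (318,243), fitted to (0.429,0.225). Next is the red one.

Emit:
play_rows([
  {"slide": [0.016, -0.042, 0.002], "turn": [-0.3, 0, 0], "hand": 0.085},
  {"slide": [0.032, -0.084, 0.002], "turn": [-0.3, 0, 0], "hand": 0.085},
  {"slide": [0.049, -0.126, 0.002], "turn": [-0.3, 0, 0], "hand": 0.085},
  {"slide": [0.066, -0.168, 0.002], "turn": [-0.3, 0, 0], "hand": 0.085},
  {"slide": [0.078, -0.2, 0.002], "turn": [-0.3, 0, 0], "hand": 0.085},
  {"slide": [0.083, -0.213, 0.002], "turn": [-0.3, 0, 0], "hand": 0.085},
  {"slide": [0.083, -0.213, 0.002], "turn": [-0.3, 0, 0], "hand": 0.085},
  {"slide": [0.083, -0.213, 0.002], "turn": [-0.3, 0, 0], "hand": 0.085},
  {"slide": [0.083, -0.213, 0.002], "turn": [-0.3, 0, 0], "hand": 0.085},
])

```text
t: 19.1
ee_pos: [0.6549, 0.2085, 0.1892]
tcp_rot: [0.805, -0.593, -0.0, 0.001]
force: [0.0, 0.4, 0.7]
width: 0.085
```

```bash
python3 - <<'E'
from h import *
wfit('objective_red',(.657,.2087),'pics/w10.png')
go(.657,.2087,.035,np.radians(-72.7))
E
```

```text
objective_red conf 0.91 edges [296.5 203.5 342.5 258.5] xy [0.6583 0.2082] res [-0.1 -0.1  0.1  0.1]
objective_red conf 0.72 edges [599.5 331.5 632.5 340.5] xy [ 0.6458 -0.0559] res [-27.2 -28.3  23.5  27.7]
slide [ 0.0003 -0.0016  0.1551] turn [ 0.  -0.1 -0. ] t 19.2 from [0.6554 0.2088 0.1901] yaw -72.7 w 0.0848
```

View pics/w10.png

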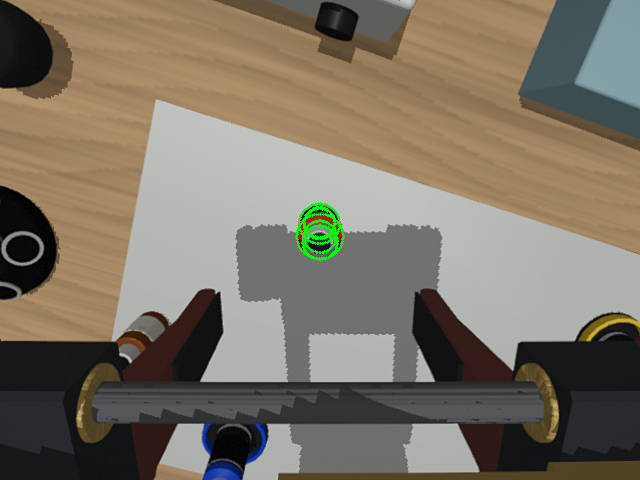

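Emit:
play_rows([
  {"slide": [0.001, -0.0024, 0.05], "turn": [0, 0, 0], "hand": 0.085},
  {"slide": [0.001, -0.0024, 0.1], "turn": [0, 0, 0], "hand": 0.085},
  {"slide": [0.001, -0.0024, 0.14], "turn": [0, 0, 0], "hand": 0.085},
  {"slide": [0.001, -0.0024, 0.155], "turn": [0, 0, 0], "hand": 0.085},
  {"slide": [0.001, -0.0024, 0.155], "turn": [0, 0, 0], "hand": 0.085},
  {"slide": [0.001, -0.0024, 0.155], "turn": [0, 0, 0], "hand": 0.025},
  {"slide": [0.001, -0.0024, 0.155], "turn": [0, 0, 0], "hand": 0.025},
  {"slide": [0.001, -0.0024, 0.155], "turn": [0, 0, 0], "hand": 0.025},
  {"slide": [0.001, -0.0024, 0.155], "turn": [0, 0, 0], "hand": 0.025},
  {"slide": [0.001, -0.0024, 0.155], "turn": [0, 0, 0], "hand": 0.025},
  {"slide": [0.001, -0.0024, 0.155], "turn": [0, 0, 0], "hand": 0.025},
  {"slide": [0.001, -0.0024, 0.155], "turn": [0, 0, 0], "hand": 0.025},
], squeeze=30)

```text
t: 20.4
ee_pos: [0.658, 0.2083, 0.0353]
tcp_rot: [0.805, -0.593, 0.0, 0.001]
force: [-0.3, -0.7, 1.6]
width: 0.0337
```

```bash
python3 - <<'E'
from h import *
go(.424,-.21,.165,np.radians(-72.7))
E
```

```text
slide [ 0.3301  0.3477 -0.1291] turn [ 0.  -0.1 -0. ] t 20.4 from [0.658  0.2083 0.0353] yaw -72.7 w 0.0337
```

Emit:
play_rows([
  {"slide": [0, 0, -0.025], "turn": [0, 0, 0], "hand": 0.025},
  {"slide": [0, 0, -0.07], "turn": [0, 0, 0], "hand": 0.025},
  {"slide": [0.01, 0.01, -0.11], "turn": [0, 0, 0], "hand": 0.025},
  {"slide": [0.035, 0.037, -0.129], "turn": [0, 0, 0], "hand": 0.025},
  {"slide": [0.065, 0.069, -0.129], "turn": [0, 0, 0], "hand": 0.025},
  {"slide": [0.095, 0.1, -0.129], "turn": [0, 0, 0], "hand": 0.025},
  {"slide": [0.125, 0.132, -0.129], "turn": [0, 0, 0], "hand": 0.025},
  {"slide": [0.155, 0.163, -0.129], "turn": [0, 0, 0], "hand": 0.025},
  {"slide": [0.185, 0.195, -0.129], "turn": [0, 0, 0], "hand": 0.025},
  {"slide": [0.215, 0.226, -0.129], "turn": [0, 0, 0], "hand": 0.025},
  {"slide": [0.235, 0.247, -0.129], "turn": [0, 0, 0], "hand": 0.025},
  {"slide": [0.245, 0.258, -0.129], "turn": [0, 0, 0], "hand": 0.025},
])

```text
t: 21.6
ee_pos: [0.4828, -0.1038, 0.1646]
tcp_rot: [0.805, -0.594, -0.0, 0.001]
force: [0.5, 0.4, -1.0]
width: 0.0333
```

```bash
python3 - <<'E'
from h import *
go(.424,-.21,.165,np.radians(-72.7))
E
```

```text
slide [ 0.0841  0.0876 -0.0002] turn [ 0.1 -0.1 -0.1] t 21.6 from [ 0.4828 -0.1038  0.1646] yaw -72.8 w 0.0333
```

Emit:
play_rows([
  {"slide": [0.03, 0.031, 0], "turn": [0, 0, 0], "hand": 0.025},
  {"slide": [0.06, 0.062, 0], "turn": [0, 0, 0], "hand": 0.025},
  {"slide": [0.078, 0.081, 0], "turn": [0, 0, 0], "hand": 0.025},
  {"slide": [0.084, 0.0875, 0], "turn": [0, 0, 0], "hand": 0.025},
  {"slide": [0.084, 0.0875, 0], "turn": [0, 0, 0], "hand": 0.025},
  {"slide": [0.084, 0.0875, 0], "turn": [0, 0, 0], "hand": 0.025},
])

```text
t: 22.2
ee_pos: [0.4246, -0.2092, 0.1648]
tcp_rot: [0.805, -0.594, -0.0, 0.001]
force: [-0.1, 0.8, -0.9]
width: 0.0339
```

```bash
python3 - <<'E'
from h import *
wfit('base_red',(.4406,-.2105),'pics/w11.png')
go(.4406,-.2105,.0383,np.radians(-72.7))
E
```

```text
base_red conf 0.78 edges [283.5 172.5 369.5 257.5] xy [ 0.4413 -0.211 ] res [ 0.6  0.1 -0.6 -0.1]
slide [ 0.0062 -0.0149  0.1264] turn [ 0.1 -0.  -0.1] t 22.3 from [ 0.4247 -0.2089  0.1648] yaw -72.8 w 0.0337
```

View pics/w11.png

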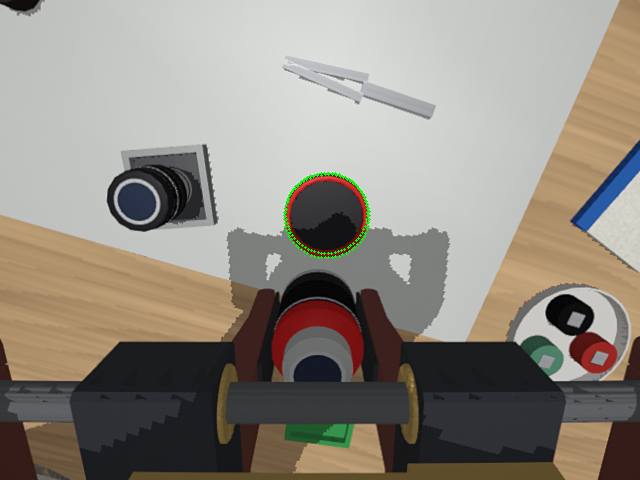

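Emit:
play_rows([
  {"slide": [0.0065, -0.0155, 0.01], "turn": [0, 0, 0], "hand": 0.025},
  {"slide": [0.0065, -0.0155, 0.05], "turn": [0, 0, 0], "hand": 0.025},
  {"slide": [0.0065, -0.0155, 0.08], "turn": [0, 0, 0], "hand": 0.025},
  {"slide": [0.0065, -0.0155, 0.1], "turn": [0, 0, 0], "hand": 0.025},
  {"slide": [0.0065, -0.0155, 0.113], "turn": [0, 0, 0], "hand": 0.025},
  {"slide": [0.0065, -0.0155, 0.12], "turn": [0, 0, 0], "hand": 0.025},
  {"slide": [0.0065, -0.0155, 0.124], "turn": [0, 0, 0], "hand": 0.025},
  {"slide": [0.0065, -0.0155, 0.126], "turn": [0, 0, 0], "hand": 0.025},
  {"slide": [0.0065, -0.0155, 0.1265], "turn": [0, 0, 0], "hand": 0.025},
  {"slide": [0.0065, -0.0155, 0.1265], "turn": [0, 0, 0], "hand": 0.025},
])

```text
t: 23.3
ee_pos: [0.4416, -0.2109, 0.0388]
tcp_rot: [0.805, -0.593, 0.0, 0.001]
force: [-0.7, 0.2, -1.5]
width: 0.0333
```

Emit:
play_rows([
  {"slide": [0, 0, 0.0006], "turn": [0, 0, 0], "hand": 0.025},
  {"slide": [0, 0, 0.0006], "turn": [0, 0, 0], "hand": 0.025},
  {"slide": [0, 0, 0.0006], "turn": [0, 0, 0], "hand": 0.07},
  {"slide": [0, 0, 0.0006], "turn": [0, 0, 0], "hand": 0.07},
  {"slide": [0, 0, 0.0006], "turn": [0, 0, 0], "hand": 0.07},
  {"slide": [0, 0, 0.0006], "turn": [0, 0, 0], "hand": 0.07},
  {"slide": [0, 0, 0.0006], "turn": [0, 0, 0], "hand": 0.07},
  {"slide": [0, 0, -0.03], "turn": [0, 0, 0], "hand": 0.07},
  {"slide": [0, 0, -0.07], "turn": [0, 0, 0], "hand": 0.085},
  {"slide": [0, 0, -0.11], "turn": [0, 0, 0], "hand": 0.085},
  {"slide": [0, 0, -0.15], "turn": [0, 0, 0], "hand": 0.085},
  {"slide": [0, 0, -0.15], "turn": [0, 0, 0], "hand": 0.085},
])

```text
t: 24.5
ee_pos: [0.4445, -0.212, 0.1937]
tcp_rot: [0.805, -0.593, 0.005, -0.0]
force: [1.2, -0.3, 0.1]
width: 0.0849
```

```bash
python3 - <<'E'
from h import *
wfit('objective_red',(.441,-.211),'pics/w12.png',z=.005)
seeds={'objective_red':(.441,-.211,.005),'objective_yellow':(.628,-.086,.005),'objective_blue':(.4288,.2244,.005),'eyepiece':(.4275,-.0924,.007),'specimen':(.529,.037,.002),'cleaner_bottle':(.522,.326,.002)}
im=get_image('scene');ci=camera_info('scene');b=cv2.cvtColor(im,cv2.COLOR_RGB2BGR)
for n,s in seeds.items():
    for d in nets.trace(n,'scene')[:3]:
        x,r=fit(n,[(ci,edges(d['mask']))],s[:2],0,s[2])
        if np.hypot(*(x-s[:2]))<.05: print(n,np.round(x,4),np.round(r,1));break
cv2.imwrite('pics/s12.png',b)
print(telemetry.sense()['t'])
E
```

```text
objective_red conf 0.83 edges [291.5 210.5 336.5 267.5] xy [ 0.4418 -0.2111] res [-0.4  0.9  0.4 -0.8]
objective_red [ 0.4421 -0.2098] [-0.4 -0.5  0.4  0.5]
objective_yellow [ 0.628  -0.0852] [-0.2 -1.   0.2  1. ]
objective_blue [0.429  0.2247] [ 0.  -1.1 -0.   1.1]
specimen [0.5296 0.0366] [-0.3 -0.2  0.3  0.2]
24.95
```

View pics/w12.png

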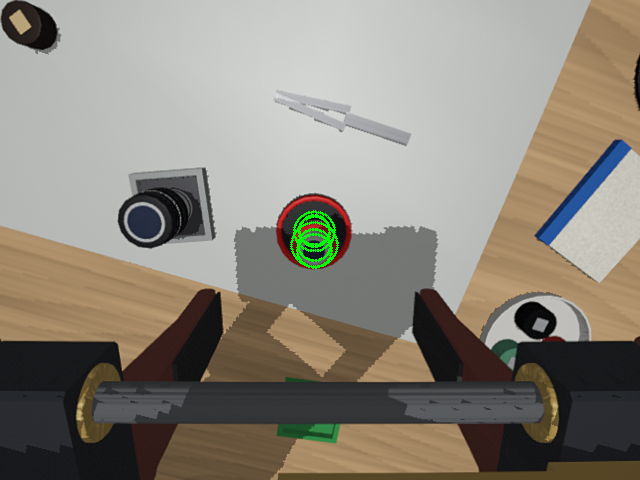

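View pics/s12.png

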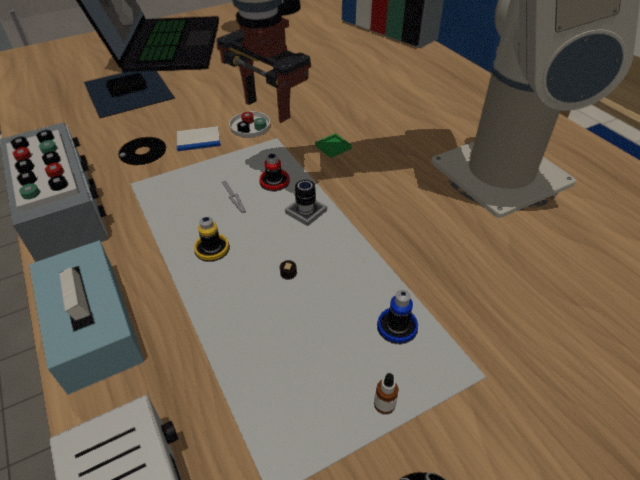

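The scene view shows all four optics upright and centred: red (273,172), eyepiece (305,197), yellow (209,238), blue (400,313). The specimen (288,270) and bottle (386,394) are where they started, and the gripper is clear of everything.

```bash
python3 -c "
from workcell import bot
print(bot.hand_in())"
```

```text
the job is handed in; nothing more can be done
None
```

I put all four optics away and handed the job in at about 25 s of the 96 s allowed. The hand-in gives no verdict, so what follows is from my own last checks.

Each optic was gripped by its barrel or body, lowered to within about 0.5 mm of its floor and let go. The gripper then rose clear.

| Optic | Holder | Distance from holder centre (limit) | Views used |
|---|---|---|---|
| Red objective | Red base | about 1–2 mm (12.5 mm) | wrist and scene |
| Yellow objective | Yellow base | about 1 mm (12.5 mm) | wrist and scene |
| Blue objective | Blue base | about 1 mm (12.5 mm) | wrist and scene |
| Eyepiece | Grey tray | under 1 mm (15.5 mm) | wrist, right after release |

- **Upright:** all four looked upright and seated in the final pictures.
- **Specimen:** its position in the scene camera was unchanged, at (0.530, 0.037).
- **Could not confirm by fit:** the final scene check gave no usable fit for the eyepiece or the cleaner bottle. For those two at the end I relied on the picture, where both stood in place and the bottle sat at its original pixels.
- **Disagreement:** the top and scene cameras differed by about 4–6 mm on the yellow base, so I used the wrist camera's fit there.

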